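# Load a frame batten into the dowelling jig

### The arm

A 7-joint arm with a two-finger parallel gripper is mounted at the origin on the work surface. World frame = base frame: x ahead of the robot, y to its left, z up, the work surface at z = 0. Lengths are in mm, angles in rad, forces in N, time in s.
With the tool pointing down it reaches from about 425 to 925 mm from the base axis. Payload 6.8 kg.
Tool frame: the origin (TCP) lies on the centre line of the jaws, within the pads' length; the fingertips stand 11 mm ahead of it and the grasp point (between the pads) lies 8 mm behind it; z points along the fingers, y is the line along which they close (so a half turn about z gives the same grasp; the last joint's range is limited). The gripper opens to 88 mm and grips with 3 to 60 N. Pads are 20 mm wide; open, the fingers measure 115 mm over their backs; the gripper's body (75 mm by 178 mm) begins 61 mm behind the grasp point.
Start: joints at [-1.356, 0.477, 0.022, 1.555, -0.011, 1.109, -0.083], TCP at [214.122, 640.156, 205.664] pointing down, gripper open.
Joint ranges: [-2.96, 2.96], [-0.34, 2.1], [-1.41, 1.46], [0.24, 2.44], [-1.37, 4.51], [0.17, 1.92], [-2.96, 2.96]. Speed limits (rad/s): [2.39, 2.39, 3.14, 3.14, 3.14, 3.14, 3.14].

### API

Orientations are given as a unit quaternion [x, y, z, w].
In Python, from rig import r gives the robot as it stands.
- The arm moves only by the shell command python3 -m creep 'ROWS'. ROWS is text: rows parted by semicolons, each of 7 numbers parted by spaces: the shift along the tool's x, y, z in cm, then the turn, a rotation vector about the tool's x, y, z in degrees, then the gripper's target within -1 to 1 (shut at 1, half-way at 0, fully open at -1). A call has 1 to 5 rows; each row shifts and turns the commanded pose from where the row before left it, along the tool's axes as they then stand; what a row does not reach is not made up. A row lasts 1/12 s, in which the tool goes at most 41.7 mm and 7.16 degrees, less where a joint would pass 70% of its speed; a pose out of reach is approached as far as the arm can. A call with a gripper value outside its range is refused whole. The fingers move at their own pace and stop on an object; the grip force is fixed at half the most. Time passes only in rows, so rows that do not move let the fingers close. It gives the time, the measured TCP pose, the force, the opening and the grip force at its end, in the units of the state.
- r.sense(): the state, without advancing time (a new reading comes with each control period).
- r.grab_frame(name): name is "side" or "top"; returns a dict with "color" (384x512x3 uint8, red, green, blue), "vfov" (degrees; the focal length in pixels is half the picture's height over the tangent of half this angle, whatever the lens; pixels are square), "cx", "cy" (the principal point, pixels), "R" (3x3) and "t" (3): a world point X has camera coordinates R X + t. Camera axes: x right, y down, z forward; pixel columns grow to the right and rows downward; lengths in mm; the calibration is good to about 2 mm. A picture is of the moment at which its call begins. There is no depth.
- r.job_done(): hands the job in; it is judged then, once.
The state is a dict: "time": time; "q": joint angles; "qvel": joint speeds; "tau": joint torques, N m; "tcp_pos": TCP position; "ee_rot": TCP orientation; "contact_force": force on the tool from outside, world axes, zero at the start; "wrist_torque": the same for the moment, N m; "gripper_width": finger opening in mm; "gripper_force": force on a finger pad.
Only numpy, scipy, OpenCV 4.12 (cv2) and the standard library are available. Lean on these libraries where they do the work, as an engineer would, in place of code of your own. Each camera call takes 0.05 s, during which the arm holds its last target. There are 200 camera calls.

### The job

Slide the long wooden batten into the tunnel of the dowelling jig, gently feeling for the hidden stop, until its end sits fully home against it. Then let go and push the black-knobbed plunger on the jig's roof down until it bears on the batten, and leave everything else on the table where it is.

Things in the scene. Friction and masses are not known exactly. Their poses are not given: they have to be found in the camera images.
- batten_center (a point): Centre of the long batten: plain square-ended wooden bar, 220 long (point x) x 24 wide (y) x 36 high (z), about 0.13 kg, standing on a 24 mm wide face, so this point is 18 mm above its underside. Both ends are alike; either may go in first. The other plain bar is an offcut, only 120 long.
- jig: Plywood dowelling jig, fixed. Origin at table level under the middle of the tunnel mouth; +x points straight into the tunnel, z up. Flat bed 90 wide, its top 12 above the table, from x = -90 to 135 mm. Before the mouth two flared cheeks, 30 high above the bed, 47 mm apart at x = -30, narrow to 27 mm at x = 0. Roof over x = 0 to 135, its top 59 above the table.
- jig_mouth (a point): Middle of the tunnel mouth, 30 mm above the table; axes as the jig. Tunnel 27 wide, 39 high above the bed: the batten has 1.5 mm each side, 3 mm above. A rubber-faced stop is hidden inside, its face 60 to 95 mm in, set differently each time; it gives about 1 mm per 5 N and over 25 N upsets it. Resistance before 60 mm is a snag on cheek or mouth. A home batten sticks out 125 to 160 mm.
- plunger_top (a point): Centre of the flat top of the plunger's black round knob, 34 mm across, on the jig's axis 32 mm behind the tunnel mouth (jig x = +32), about 104 mm above the table when up. The plunger goes straight down, and stays where it is left.
- plunger (a joint): How far the plunger is pushed down, m: 0 fully up, starts between 0 and 0.003. It moves against a steady friction of about 3 N, meets the top of a batten that lies in the tunnel under it at about 0.010, and would go on to 0.016 with none there.
- offcut: Bystander: plain wooden bar, 120 x 24 x 36, origin under its centre.
- tape: Bystander: roll of paper tape lying flat, 90 across, 24 high, origin under its centre.
- jar: Bystander: jar, 68 across, 85 high, origin under its centre.
- mug: Bystander: white mug, 80 across, 90 high, origin under its centre.
- screwdriver: Bystander: screwdriver lying on the table.
- figure: Bystander: painted plywood figure on a 120 x 50 foot, 175 high, origin under its centre.
There are look-alikes about, which are no part of the job. Leave any purple or turquoise look-alike of the part that bears batten_center alone.

How it is judged (in metres and radians):
On the way, in this order (a step that is already met when the one before it is completed fails the run):
1. the batten's end is in the tunnel, at least 20 mm past the mouth (x of batten_center in the frame of jig above -0.09 m and y of batten_center in the frame of jig between -0.006 and 0.006 m and z of batten_center in the frame of jig below 0.036 m and angle between the x axis of batten_center and the x axis of jig, either way round below 0.1 rad), for 0.1 s.
2. the batten's end is home against the hidden stop, within 2.5 mm, with the plunger still up (x of batten_center in the frame of stop above -0.1125 m and value of joint plunger below 0.006 m), for 0.2 s.
At the end, for the whole second after the job is handed in: The batten lies in the jig's tunnel, flat on the bed and in line with it (within 0.05 rad and 5 mm sideways), its end within 2.5 mm of the hidden stop, at rest; the plunger is pushed down onto it (joint between 0.008 and 0.013) (x of batten_center in the frame of stop above -0.1125 m and y of batten_center in the frame of jig between -0.005 and 0.005 m and z of batten_center in the frame of jig below 0.034 m and angle between the x axis of batten_center and the x axis of jig, either way round below 0.05 rad and value of joint plunger between 0.008 and 0.013 m and linear speed of batten below 0.01 m/s); the robot touches nothing.
It fails at once if the batten is pushed against the hidden stop with more than 25 N (contact force between batten and stop above 25 N).
It fails at once if a bystander is moved by more than 30 mm (distance of any of offcut, tape, jar, mug, screwdriver, figure from where it was at the start of the episode above 0.03 m).
It also fails if it takes over 58 s, if anything falls off the work surface, if the arm or the gripper's body presses on something with over 40 N, if the wrist force passes 120 N, or if a joint passes its speed limit or range.

## Working session

There is one attempt and no reset: what is moved stays moved. The work goes in short steps, Python scripts to look and compute and a shell command to move; the robot and the scene stay as the last step left them, time stands still between calls to the robot, and variables do not carry over. Pictures are saved under pics/ and viewed, at most 10 in all, crops included, and the job is handed in when it is done.

```bash
mkdir -p pics; ls; python3 - <<'E'
from rig import r
import cv2,pickle
for n in("top","side"):
    f=r.grab_frame(n); pickle.dump(f,open(n+".pkl","wb"))
    cv2.imwrite(f"pics/{n}0.png",f["color"][...,::-1]); print(n,f["vfov"],f["cx"],f["cy"],f["R"],f["t"])
    print({k:v for k,v in f.items() if k!='color'}.keys())
s=r.sense(); print(s)
E
```

```text
pics
top 54.12888871701879 256.2453867083338 189.39718203554503 [[-1.48035738e-01 -9.88982008e-01 -8.71178439e-05]
 [-9.67160664e-01  1.44787812e-01 -2.08894085e-01]
 [ 2.06605105e-01 -3.08395331e-02 -9.77938267e-01]] [ 95.4751408  496.24928022 908.85265504]
dict_keys(['vfov', 'cx', 'cy', 'R', 't'])
side 43.94137385838128 249.92579170972138 191.14592125125174 [[ 0.98816515 -0.15319466  0.00781272]
 [-0.07166453 -0.50609713 -0.85949398]
 [ 0.13562388  0.8487621  -0.51108616]] [-522.41625814  139.30985033 1276.86629763]
dict_keys(['vfov', 'cx', 'cy', 'R', 't'])
{'time': 0.1, 'q': array([-1.35608371,  0.47773477,  0.02228864,  1.55631452, -0.01147103,
        1.10926199, -0.08306914]), 'qvel': array([ 0.00068822, -0.00222723,  0.00059723, -0.00340176, -0.0016029 ,
        0.0008151 , -0.00040358]), 'tau': array([ 4.72608721e-03, -5.84090602e+01,  1.54045589e+00, -2.73309553e+01,
       -5.41628175e-02,  1.32434603e-02,  4.06431752e-05]), 'tcp_pos': array([213.94769631, 639.62167537, 204.78235594]), 'ee_rot': array([ 1.60650979e-01,  9.87010957e-01, -7.92449419e-04, -7.00264488e-05]), 'contact_force': array([ 0.2364091 , -0.41315956,  0.4509938 ]), 'wrist_torque': array([-0.0036854 , -0.0107433 ,  0.01806869]), 'gripper_force': 0.0, 'gripper_width': 87.83429683814362}
```

View pics/top0.png

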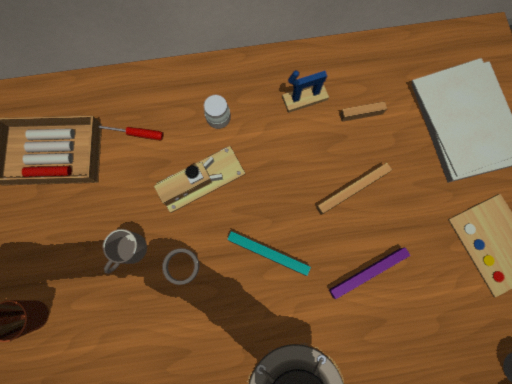

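View pics/side0.png

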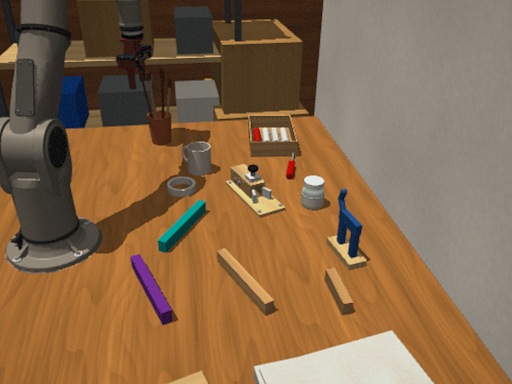

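Candidates for the batten in the top view: plain long bar (355,188), short offcut (362,110), turquoise bar (268,252), purple bar (370,273). I choose the plain long bar at (355,188). The jig is at (200,178), with its mouth facing right.

```bash
cat > h.py <<'E'
import numpy as np,cv2,pickle
def K(f):
    h=f["color"].shape[0]; return h/2/np.tan(np.radians(f["vfov"])/2)
def ray(f,u,v):
    d=np.array([(u-f["cx"])/K(f),(v-f["cy"])/K(f),1.]); return -f["R"].T@f["t"], f["R"].T@d
def onz(f,u,v,z):
    o,d=ray(f,u,v); return o+d*(z-o[2])/d[2]
def proj(f,X):
    c=f["R"]@np.asarray(X,float)+f["t"]; return c[:2]/c[2]*K(f)+[f["cx"],f["cy"]]
E
python3 - <<'E'
import pickle,cv2,numpy as np
f=pickle.load(open("top.pkl","rb"));im=f["color"][...,::-1]
a=cv2.resize(im[140:220,145:255],None,fx=7,fy=7,interpolation=cv2.INTER_CUBIC)[:,:770]
b=cv2.resize(im[155:220,310:400],None,fx=4,fy=4,interpolation=cv2.INTER_CUBIC)
cv2.imwrite("pics/jig.png",a);cv2.imwrite("pics/bat.png",b)
hsv=cv2.cvtColor(im,cv2.COLOR_BGR2HSV)
for p in((355,188),(354,195),(340,180),(375,200),(385,168),(322,208),(362,111)):print(p,hsv[p[1],p[0]])
E
```

```text
(355, 188) [ 16 137 173]
(354, 195) [ 14 177 128]
(340, 180) [ 15 177 141]
(375, 200) [ 15 174 138]
(385, 168) [ 16 137 177]
(322, 208) [ 16 139 169]
(362, 111) [ 16 139 161]
```

View pics/jig.png

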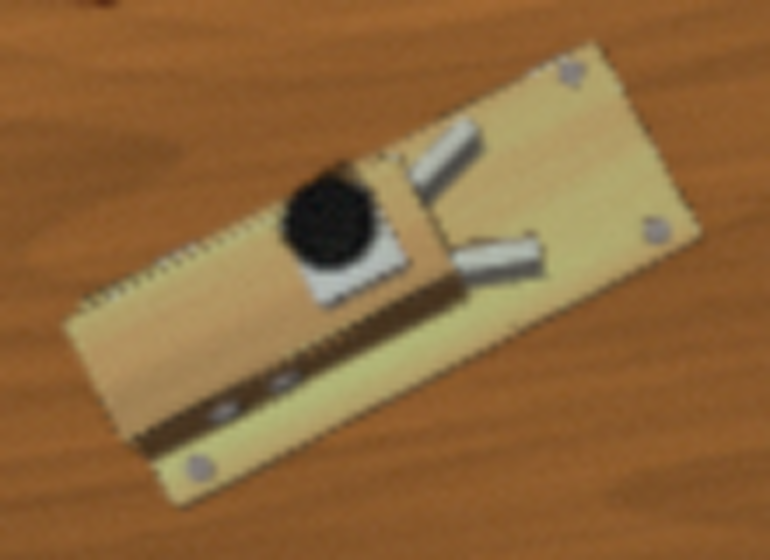

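View pics/bat.png

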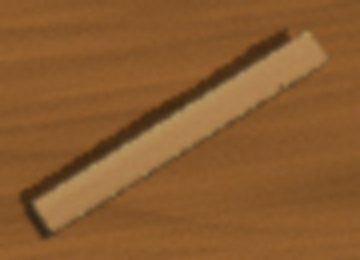

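The crops show the jig with its mouth at about (206,171) in the frame, its free bed running to the right, and the knob at (192,172). The batten is plain wood with its top face clear, from (320,209) to (389,167).

```bash
python3 - <<'E'
import pickle,cv2,numpy as np
from h import *
np.set_printoptions(precision=1,suppress=True)
f=pickle.load(open("top.pkl","rb"));im=f["color"][...,::-1]
print("cam",ray(f,0,0)[0])
hsv=cv2.cvtColor(im,cv2.COLOR_BGR2HSV)
m=((hsv[...,1]<157)&(hsv[...,2]>145)).astype(np.uint8);m[:155]=0;m[220:]=0;m[:,:310]=0;m[:,400:]=0
n,l,st,c=cv2.connectedComponentsWithStats(m);i=1+st[1:,4].argmax();print(st[i])
yx=np.argwhere(l==i);P=np.array([onz(f,u,v,36)[:2] for v,u in yx])
(c,s,a)=cv2.minAreaRect(P.astype(np.float32));print("batten",c,s,a)
C=P.mean(0);w,V=np.linalg.eigh(np.cov((P-C).T));d=V[:,1];print(C,np.degrees(np.arctan2(d[1],d[0])),np.sqrt(12*w))
g=lambda x,y,z:onz(f,(x+.5)/7-.5+145,(y+.5)/7-.5+140,z)[:2]
TR,BR,BL=g(595,42,12),g(702,235,12),g(180,505,12)
print("bed",TR,BR,BL,np.linalg.norm(TR-BR),np.linalg.norm(BR-BL))
R=[g(400,155,59),g(467,290,59),g(66,325,59),g(135,442,59)]
print("roof",R,np.linalg.norm(R[0]-R[1]),np.linalg.norm(R[1]-R[3]))
ux=BL-BR;ux/=np.linalg.norm(ux);rx=R[3]-R[1]+R[2]-R[0];rx/=np.linalg.norm(rx)
print("dirs",np.degrees(np.arctan2(ux[1],ux[0])),np.degrees(np.arctan2(rx[1],rx[0])))
x=ux+rx;x/=np.linalg.norm(x)
print("mouth from bed",(TR+BR)/2+90*x,"from roof",(R[0]+R[1])/2,(R[2]+R[3])/2-135*x)
k=g(330,222,104);print("knob",k,k-32*x)
E
```

```text
cam [306.3  50.6 992.5]
[319 163  73  49 693]
batten (476.3613586425781, -236.04141235351562) (22.636276245117188, 218.3877716064453) 23.28194808959961
[ 476.3 -235.3] 113.11883369746539 [ 22.1 218.9]
bed [645.5  73.7] [562.3  43.4] [487.5 252.6] 88.6212991514225 222.1289686705921
roof [array([596.6, 149.5]), array([542.2, 131.4]), array([550.8, 277.2]), array([504.1, 256.6])] 57.361219607306474 130.87229307409947
dirs 109.6616729873973 108.36472171063068
mouth from bed [574.6 143.6] from roof [569.4 140.5] [571.4 139.3]
knob [562.1 171.8] [572.5 141.5]
```

```bash
cat > plan.py <<'E'
# usage: python3 plan.py x y z heading_deg(tool x dir) nrows grip  -> rows in tool axes from present pose
import sys,numpy as np
from rig import r
from scipy.spatial.transform import Rotation as R, Slerp
x,y,z,h,n,g=map(float,sys.argv[1:7]);n=int(n)
s=r.sense();a=np.radians(h)
R1=R.from_matrix(np.array([[np.cos(a),np.sin(a),0],[np.sin(a),-np.cos(a),0],[0,0,-1]]))
R0=R.from_quat(s["ee_rot"]);p0=s["tcp_pos"];p1=np.array([x,y,z])
sl=Slerp([0,1],R.concatenate([R0,R1]))
t0=R0.as_matrix()[:,0];print("now",p0.round(1),"head",np.degrees(np.arctan2(t0[1],t0[0])).round(2),"tilt",R0.as_matrix()[:,2].round(4),"t",s["time"],"dist",np.linalg.norm(p1-p0).round(1))
out=[]
for i in range(n):
    A=sl(i/n);B=sl((i+1)/n);d=A.inv().apply((p1-p0)/n)/10;w=(A.inv()*B).as_rotvec(degrees=True)
    out.append(" ".join(f"{v:.2f}" for v in [*d,*w])+f" {g:g}")
for i in range(0,n,5):print("; ".join(out[i:i+5]))
E
python3 plan.py 600 200 230 113.1 16 -1
```

```text
now [213.9 639.6 204.8] head 161.51 tilt [-4.0e-04 -1.5e-03 -1.0e+00] t 0.1 dist 585.6
-3.16 -1.84 -0.15 -0.01 0.00 3.03 -1; -3.25 -1.67 -0.15 -0.01 0.00 3.03 -1; -3.34 -1.50 -0.15 -0.01 0.00 3.03 -1; -3.41 -1.32 -0.16 -0.01 0.00 3.03 -1; -3.48 -1.14 -0.16 -0.01 0.00 3.03 -1
-3.53 -0.95 -0.16 -0.01 0.00 3.03 -1; -3.58 -0.76 -0.16 -0.01 0.00 3.03 -1; -3.61 -0.57 -0.16 -0.01 0.00 3.03 -1; -3.64 -0.38 -0.16 -0.01 0.00 3.03 -1; -3.65 -0.19 -0.16 -0.01 0.00 3.03 -1
-3.66 0.00 -0.16 -0.01 0.00 3.03 -1; -3.65 0.20 -0.16 -0.01 0.00 3.03 -1; -3.64 0.39 -0.16 -0.01 0.00 3.03 -1; -3.61 0.58 -0.16 -0.01 0.00 3.03 -1; -3.57 0.77 -0.16 -0.01 0.00 3.03 -1
-3.53 0.96 -0.16 -0.01 0.00 3.03 -1
```

```bash
python3 -m creep '-3.2 -1.8 -0.15 0 0 3 -1; -3.25 -1.7 -0.15 0 0 3 -1; -3.3 -1.5 -0.15 0 0 3 -1; -3.4 -1.3 -0.15 0 0 3 -1; -3.5 -1.1 -0.15 0 0 3 -1'; python3 -m creep '-3.5 -0.95 -0.15 0 0 3 -1; -3.6 -0.75 -0.15 0 0 3 -1; -3.6 -0.6 -0.15 0 0 3 -1; -3.6 -0.4 -0.15 0 0 3 -1; -3.65 -0.2 -0.15 0 0 3 -1'; python3 -m creep '-3.65 0 -0.15 0 0 3 -1; -3.65 0.2 -0.15 0 0 3 -1; -3.6 0.4 -0.15 0 0 3 -1; -3.6 0.6 -0.15 0 0 3 -1; -3.6 0.8 -0.15 0 0 3 -1'
python3 plan.py 496 -281.5 150 113.1 14 -1
```

```text
time: 0.52
tcp_pos: [336.0, 501.7, 212.8]
ee_rot: [0.289, 0.957, -0.0, -0.0]
contact_force: [0.2, 0.1, -0.5]
gripper_width: 88.0
gripper_force: 0.0
time: 0.93
tcp_pos: [456.3, 364.8, 220.5]
ee_rot: [0.412, 0.911, -0.0, -0.0]
contact_force: [0.7, -0.1, -0.0]
gripper_width: 87.6
gripper_force: 0.0
time: 1.35
tcp_pos: [578.0, 228.9, 228.0]
ee_rot: [0.527, 0.85, -0.0, -0.0]
contact_force: [0.7, 0.4, 0.0]
gripper_width: 87.9
gripper_force: 0.0
now [578.  228.9 228. ] head 116.38 tilt [-6.e-04 -1.e-04 -1.e+00] t 1.35 dist 522.8
-3.01 -2.14 0.56 -0.00 -0.00 0.23 -1; -3.01 -2.13 0.56 -0.00 -0.00 0.23 -1; -3.02 -2.12 0.56 -0.00 -0.00 0.23 -1; -3.03 -2.11 0.56 -0.00 -0.00 0.23 -1; -3.04 -2.09 0.56 -0.00 -0.00 0.23 -1
-3.05 -2.08 0.56 -0.00 -0.00 0.23 -1; -3.06 -2.07 0.56 -0.00 -0.00 0.23 -1; -3.07 -2.06 0.56 -0.00 -0.00 0.23 -1; -3.07 -2.05 0.56 -0.00 -0.00 0.23 -1; -3.08 -2.03 0.56 -0.00 -0.00 0.23 -1
-3.09 -2.02 0.56 -0.00 -0.00 0.23 -1; -3.10 -2.01 0.56 -0.00 -0.00 0.23 -1; -3.11 -1.99 0.56 -0.00 -0.00 0.23 -1; -3.12 -1.98 0.56 -0.00 -0.00 0.23 -1
```

```bash
python3 -m creep '-3 -2.15 0.55 0 0 0.25 -1; -3 -2.15 0.55 0 0 0.25 -1; -3 -2.1 0.55 0 0 0.25 -1; -3.05 -2.1 0.55 0 0 0.25 -1; -3.05 -2.1 0.55 0 0 0.25 -1' |head -2; python3 -m creep '-3.05 -2.1 0.55 0 0 0.25 -1; -3.05 -2.05 0.55 0 0 0.25 -1; -3.05 -2.05 0.55 0 0 0.25 -1; -3.1 -2.05 0.55 0 0 0.25 -1; -3.1 -2.05 0.55 0 0 0.25 -1'|head -2; python3 -m creep '-3.1 -2 0.55 0 0 0.25 -1; -3.1 -2 0.55 0 0 0.25 -1; -3.1 -2 0.55 0 0 0.2 -1; -3 -2 0.5 0 0 0.2 -1;0 0 0 0 0 0 -1' |head -2
python3 plan.py 496 -281.5 80 113.1 3 -1
python3 - <<'E'
from rig import r
import cv2,pickle,numpy as np
from h import *
f=r.grab_frame("top");pickle.dump(f,open("top1.pkl","wb"))
im=f["color"][...,::-1]
g=r.grab_frame("side");pickle.dump(g,open("side1.pkl","wb"));im2=g["color"][...,::-1]
cv2.imwrite("pics/near.png",np.hstack([cv2.resize(im[130:260,290:420],None,fx=3,fy=3),cv2.resize(im2[200:330,180:310],None,fx=3,fy=3)]))
E
```

```text
time: 1.77
tcp_pos: [547.6, 46.5, 200.1]
time: 2.18
tcp_pos: [518.3, -135.9, 172.8]
time: 2.6
tcp_pos: [491.3, -287.1, 151.1]
now [ 491.3 -287.1  151.1] head 112.52 tilt [-0.002  -0.0039 -1.    ] t 2.6 dist 71.5
0.12 0.22 2.37 -0.06 0.05 -0.19 -1; 0.12 0.22 2.37 -0.06 0.05 -0.19 -1; 0.11 0.22 2.37 -0.06 0.05 -0.19 -1
```

View pics/near.png

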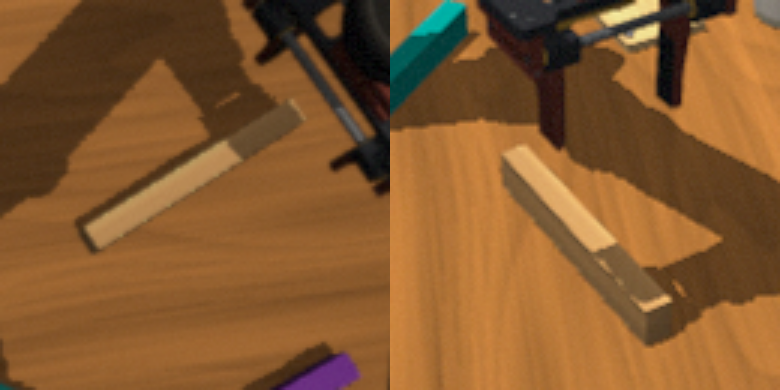

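The batten lies between and below the open jaws. In the side view its top face runs from about (222,249) to (274,300).

```bash
python3 - <<'E'
from h import *
f=pickle.load(open("side1.pkl","rb"))
d=np.array([np.cos(np.radians(113.1)),np.sin(np.radians(113.1)),0]);n=np.array([-d[1],d[0],0])
c=np.array([476.3,-235.5,36])
for s in(1,-1):
  for t in(1,-1):print(s,t,proj(f,c+110*s*d+12*t*n).round(1))
E
python3 -m creep '0.15 0.2 2.3 0 0 -0.2 -1; 0.1 0.2 2.3 0 0 -0.2 -1; 0.1 0.2 2.3 0 0 -0.2 -1; 0 0 0 0 0 0 -1'|head -2;python3 plan.py 496 -281.5 19 113.1 3 -1
```

```text
1 1 [216.7 250.1]
1 -1 [225.  247.1]
-1 1 [264.9 303.4]
-1 -1 [274.  299.3]
time: 3.03
tcp_pos: [497.8, -269.4, 78.9]
now [ 497.8 -269.4   78.9] head 113.93 tilt [-0.0061  0.0037 -1.    ] t 3.0333 dist 61.1
-0.36 -0.21 1.99 -0.08 -0.11 0.28 -1; -0.35 -0.21 1.99 -0.08 -0.11 0.28 -1; -0.35 -0.21 2.00 -0.08 -0.11 0.28 -1
```

```bash
python3 -m creep '0 0 0 0 0 0 -1;0 0 0 0 0 0 -1;0 0 0 0 0 0 -1'|head -2;python3 plan.py 496 -281.5 19 113.1 3 -1
```

```text
time: 3.28
tcp_pos: [500.4, -273.7, 84.2]
now [ 500.4 -273.7   84.2] head 113.73 tilt [ 2.3e-03 -7.0e-04 -1.0e+00] t 3.2833 dist 65.8
-0.18 -0.24 2.17 0.03 0.03 0.21 -1; -0.18 -0.24 2.17 0.03 0.03 0.21 -1; -0.18 -0.24 2.17 0.03 0.03 0.21 -1
```

```bash
python3 -m creep '-0.2 -0.25 1.6 0 0 0.2 -1;-0.2 -0.25 1.6 0 0 0.2 -1;-0.15 -0.2 1.6 0 0 0.2 -1;0 0 1 0 0 0 -1;0 0 0 0 0 0 -1'|head -2;python3 -m creep '0 0 0 0 0 0 -1;0 0 0 0 0 0 -1;0 0 0 0 0 0 -1'; python3 plan.py 496 -281.5 19 113.1 1 -1
```

```text
time: 3.7
tcp_pos: [494.5, -281.0, 23.8]
time: 3.95
tcp_pos: [495.9, -281.6, 25.7]
ee_rot: [0.551, 0.834, 0.0, 0.001]
contact_force: [-0.8, -0.2, 0.1]
gripper_width: 88.1
gripper_force: 0.0
now [ 495.9 -281.6   25.7] head 113.12 tilt [ 1.7e-03 -6.0e-04 -1.0e+00] t 3.95 dist 6.7
0.01 0.01 0.67 0.08 0.07 0.02 -1
```

```bash
python3 -m creep '0 0 0.4 0 0.05 0 -1;0 0 0.3 0 0.05 0 -1;0 0 0 0 0 0 -1;0 0 0 0 0 0 1;0 0 0 0 0 0 1';python3 -m creep '0 0 0 0 0 0 1;0 0 0 0 0 0 1;0 0 0 0 0 0 1;0 0 0 0 0 0 1;0 0 0 0 0 0 1'; python3 plan.py 496 -281.5 60 113.1 2 1
```

```text
time: 4.37
tcp_pos: [495.0, -281.4, 17.6]
ee_rot: [0.551, 0.834, 0.0, -0.001]
contact_force: [0.1, -0.1, -0.7]
gripper_width: 78.0
gripper_force: 0.0
time: 4.78
tcp_pos: [495.1, -281.4, 17.7]
ee_rot: [0.551, 0.834, 0.0, -0.001]
contact_force: [0.9, -0.3, -0.4]
gripper_width: 44.3
gripper_force: 0.0
now [ 495.1 -281.4   17.7] head 113.1 tilt [-7.0e-04  1.6e-03 -1.0e+00] t 4.7833 dist 42.4
-0.02 0.04 -2.12 -0.00 -0.05 0.00 1; -0.02 0.04 -2.12 -0.00 -0.05 0.00 1
```

```bash
python3 -m creep '0 0 0 0 0 0 1;0 0 0 0 0 0 1;0 0 0 0 0 0 1;0 0 0 0 0 0 1;0 0 0 0 0 0 1'; python3 -m creep '0 0 -1 0 0 0 1;0 0 -2 0 0 0 1;0 0 -2 0 0 0 1;0 0 0 0 0 0 1;0 0 0 0 0 0 1'
```

```text
time: 5.2
tcp_pos: [495.2, -281.4, 17.7]
ee_rot: [0.551, 0.834, 0.001, -0.001]
contact_force: [1.0, -0.4, 0.2]
gripper_width: 22.9
gripper_force: 30.0
time: 5.62
tcp_pos: [495.8, -281.9, 68.8]
ee_rot: [0.551, 0.834, 0.001, 0.0]
contact_force: [-0.4, -1.0, -1.6]
gripper_width: 23.0
gripper_force: 30.0
```

```bash
python3 plan.py 638 -48 70 109.3 10 1
```

```text
now [ 495.8 -281.9   68.8] head 113.1 tilt [ 1.5e-03  8.0e-04 -1.0e+00] t 5.6167 dist 273.7
1.59 2.23 -0.01 0.01 -0.00 0.38 1; 1.61 2.22 -0.01 0.01 -0.00 0.38 1; 1.62 2.20 -0.01 0.01 -0.00 0.38 1; 1.64 2.19 -0.01 0.01 -0.00 0.38 1; 1.65 2.18 -0.01 0.01 -0.00 0.38 1
1.67 2.17 -0.01 0.01 -0.00 0.38 1; 1.68 2.16 -0.01 0.01 -0.00 0.38 1; 1.69 2.15 -0.01 0.01 -0.00 0.38 1; 1.71 2.14 -0.01 0.01 -0.00 0.38 1; 1.72 2.13 -0.01 0.01 -0.00 0.38 1
```

```bash
python3 -m creep '1.6 2.2 0 0 0 0.4 1;1.6 2.2 0 0 0 0.4 1;1.6 2.2 0 0 0 0.4 1;1.65 2.2 0 0 0 0.4 1;1.65 2.2 0 0 0 0.4 1' |head -2; python3 -m creep '1.65 2.2 0 0 0 0.4 1;1.7 2.15 0 0 0 0.4 1;1.7 2.15 0 0 0 0.4 1;1.7 2.15 0 0 0 0.3 1;1.7 2.1 0 0 0 0.3 1' |head -2;python3 -m creep '0 0 0 0 0 0 1;0 0 0 0 0 0 1;0 0 0 0 0 0 1;0 0 0 0 0 0 1'
python3 plan.py 638 -48 50 109.3 1 1
cat > snap.py <<'E'
import sys,cv2,pickle,numpy as np
from rig import r
from h import *
k=sys.argv[1];x0,y0,x1,y1=map(int,sys.argv[2:6])
for n in("top","side"):
    f=r.grab_frame(n);pickle.dump(f,open(f"{n}{k}.pkl","wb"));
    if n=="top":cv2.imwrite(f"pics/t{k}.png",cv2.resize(f["color"][y0:y1,x0:x1,::-1],None,fx=5,fy=5,interpolation=cv2.INTER_CUBIC))
E
python3 snap.py 2 160 130 310 230
```

```text
time: 6.03
tcp_pos: [565.7, -163.4, 66.7]
time: 6.45
tcp_pos: [637.1, -46.7, 66.6]
time: 6.78
tcp_pos: [636.5, -49.8, 67.4]
ee_rot: [0.579, 0.815, -0.0, -0.001]
contact_force: [-0.2, -0.5, -1.4]
gripper_width: 22.8
gripper_force: 30.0
now [636.5 -49.8  67.4] head 109.2 tilt [-2.2e-03  8.0e-04 -1.0e+00] t 6.7833 dist 17.5
0.12 0.21 1.74 -0.10 -0.08 -0.10 1
```

View pics/t2.png

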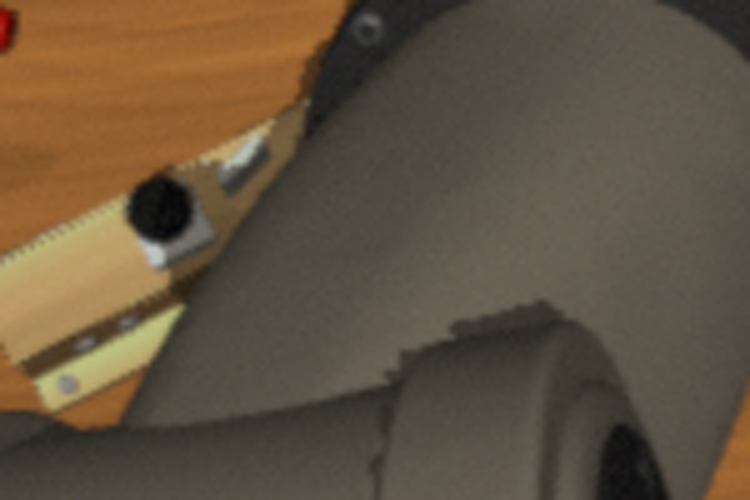

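The arm hides the mouth from the top camera; only the knob (192,172) and one cheek show. I'll use the side view.

```bash
python3 - <<'E'
from h import *
f=pickle.load(open("side2.pkl","rb"))
cv2.imwrite("pics/s2.png",cv2.resize(f["color"][150:240,200:320,::-1],None,fx=6,fy=6,interpolation=cv2.INTER_CUBIC))
E
```

```text
(no output)
```

View pics/s2.png

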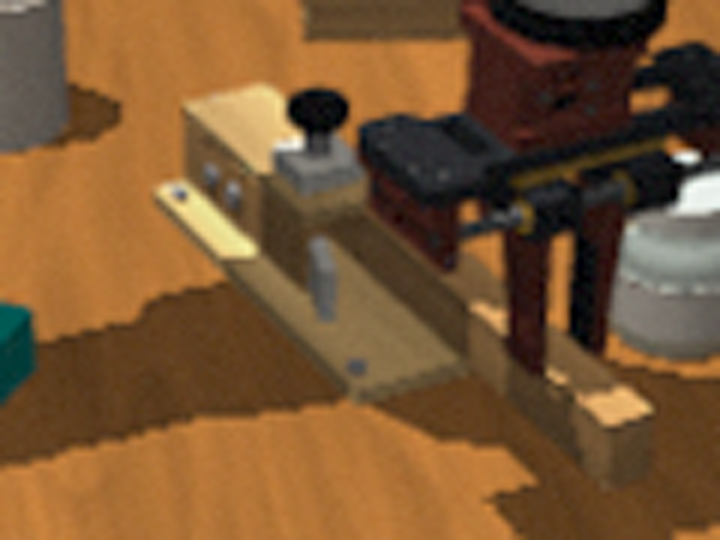

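```bash
python3 - <<'E'
from h import *
f=pickle.load(open("side2.pkl","rb"))
def fr(h):
    a=np.radians(h);return np.array([np.cos(a),np.sin(a),0]),np.array([-np.sin(a),np.cos(a),0])
d,n=fr(109.2);c=np.array([636.5,-49.8,67.7])+49.6*d
P=lambda X:(proj(f,X)-[200,150]+.5)*6
for s in(-110,):
  for t in(1,-1):
    for z in(18,-18):print("bat",s,t,z,P(c+s*d+t*12*n+[0,0,z]).round(0))
d,n=fr(109.3);m=np.array([572,141,0])
for k,(x,y,z) in dict(bedL=(-90,45,12),bedR=(-90,-45,12),bedBL=(135,45,12),knob=(32,0,102.5),cheekL=(-30,23.5,42),roofBL=(135,30,59),roofBR=(135,-30,59),roofFL=(0,30,59)).items():print(k,P(m+x*d+y*n+[0,0,z]).round(0))
E
```

```text
bat -110 1 18 [611. 426.]
bat -110 1 -18 [606. 494.]
bat -110 -1 18 [658. 411.]
bat -110 -1 -18 [652. 479.]
bedL [352. 391.]
bedR [511. 344.]
bedBL [152. 187.]
knob [316. 100.]
cheekL [333. 270.]
roofBL [175. 105.]
roofBR [274.  81.]
roofFL [293. 217.]
```

The side view shows the batten's rear end at about (307,218) and the jig's bed corner at about (259,214), both close to prediction. I'll refine the jig's lateral position and heading with detected edge lines.

```bash
python3 - <<'E'
from h import *
a=np.radians(109.3);d=np.array([np.cos(a),np.sin(a)]);n=np.array([-d[1],d[0]]);m=np.array([572,141.])
for nm,box in(("top",(145,140,255,220)),("side",(220,155,290,220))):
    f=pickle.load(open(nm+".pkl","rb"));g=cv2.cvtColor(f["color"],cv2.COLOR_RGB2GRAY)
    x0,y0,x1,y1=box;g=cv2.resize(g[y0:y1,x0:x1],None,fx=4,fy=4,interpolation=cv2.INTER_CUBIC)
    L=cv2.createLineSegmentDetector().detect(g)[0][:,0]
    print(nm)
    for l in L:
        if np.hypot(l[2]-l[0],l[3]-l[1])<50:continue
        o=[]
        for z in(12,59):
            q=[onz(f,(l[i]+.5)/4-.5+x0,(l[i+1]+.5)/4-.5+y0,z)[:2]-m for i in(0,2)]
            e=q[1]-q[0];o.append("z%d "%z+" ".join("(%.1f,%.1f)"%(v@d,v@n) for v in q)+" ang %.1f"%((np.degrees(np.arctan2(e[1],e[0]))-109.3+90)%180-90))
        print(" | ".join(o))
E
```

```text
top
z12 (2.6,21.9) (138.5,23.1) ang 0.5 | z59 (2.6,34.3) (132.0,35.5) ang 0.5
z12 (142.7,10.3) (71.4,10.3) ang -0.0 | z59 (136.0,23.2) (68.1,23.3) ang -0.0
z12 (36.3,9.4) (2.4,9.3) ang 0.2 | z59 (34.6,22.4) (2.4,22.3) ang 0.2
z12 (134.0,42.6) (-7.3,41.3) ang 0.5 | z59 (127.7,54.0) (-6.8,52.8) ang 0.5
z12 (-88.2,32.7) (-87.7,-17.6) ang -89.3 | z59 (-83.9,44.6) (-83.3,-3.3) ang -89.3
z12 (-52.2,-46.7) (-3.6,-46.5) ang 0.3 | z59 (-49.6,-31.1) (-3.3,-30.8) ang 0.3
z12 (-34.5,41.3) (-88.6,40.9) ang 0.5 | z59 (-32.7,52.8) (-84.3,52.4) ang 0.5
side
z12 (-91.3,45.6) (-90.5,-44.9) ang -89.5 | z59 (-152.8,80.6) (-152.1,-4.4) ang -89.5
z12 (-5.2,22.8) (142.4,24.8) ang 0.8 | z59 (-72.0,59.2) (66.4,61.0) ang 0.8
z12 (132.3,45.3) (-87.9,43.7) ang 0.4 | z59 (57.0,80.3) (-149.7,78.8) ang 0.4
z12 (214.3,-12.3) (95.4,-13.9) ang 0.8 | z59 (133.9,26.2) (22.3,24.7) ang 0.8
z12 (191.3,-237.9) (251.7,-112.2) ang 64.3 | z59 (112.4,-185.5) (169.0,-67.5) ang 64.3
z12 (215.9,-64.0) (214.9,-15.1) ang -88.8 | z59 (135.4,-22.3) (134.5,23.6) ang -88.8
z12 (-58.2,50.4) (117.9,51.9) ang 0.5 | z59 (-121.8,85.1) (43.5,86.5) ang 0.5
```

```bash
python3 -m creep '0 0 0 0 0 0 1' | head -2; python3 plan.py 641 -46.4 31 109.75 3 1
```

```text
time: 6.97
tcp_pos: [637.1, -49.4, 68.0]
now [637.1 -49.4  68. ] head 109.21 tilt [-9.0e-04  1.4e-03 -1.0e+00] t 6.9667 dist 37.3
0.05 0.16 1.23 -0.01 -0.03 -0.18 1; 0.05 0.16 1.23 -0.01 -0.03 -0.18 1; 0.05 0.16 1.23 -0.01 -0.03 -0.18 1
```

```bash
python3 -m creep '0.05 0.15 1.1 0 0 -0.2 1;0.05 0.15 1.1 0 0 -0.2 1;0.05 0.15 1.1 0 0 -0.2 1;0 0 0 0 0 0 1;0 0 0 0 0 0 1' |head -2; python3 -m creep '0 0 0 0 0 0 1;0 0 0 0 0 0 1;0 0 0 0 0 0 1'; python3 plan.py 637.6 -37 30.5 109.75 2 1
```

```text
time: 7.38
tcp_pos: [640.3, -45.0, 33.4]
time: 7.63
tcp_pos: [641.6, -45.3, 35.4]
ee_rot: [0.574, 0.819, 0.001, -0.0]
contact_force: [0.3, 0.2, -1.0]
gripper_width: 23.0
gripper_force: 30.0
now [641.6 -45.3  35.4] head 109.9 tilt [ 1.0e-04  1.6e-03 -1.0e+00] t 7.6333 dist 10.5
0.46 -0.05 0.24 0.02 -0.04 0.07 1; 0.46 -0.05 0.24 0.02 -0.04 0.07 1
```

```bash
cat > j.py <<'E'
import numpy as np
from rig import r
from scipy.spatial.transform import Rotation as R
s=r.sense();a=np.radians(109.75);d=np.array([np.cos(a),np.sin(a),0]);n=np.array([-d[1],d[0],0])
p=s["tcp_pos"]-[573.5,141.5,0];M=R.from_quat(s["ee_rot"]).as_matrix();F=s["contact_force"]
print("t %.2f lead x %.1f y %.1f z %.1f head err %.2f Fx %.1f Fy %.1f Fz %.1f w %.1f tq %s"%(s["time"],p@d+159.6,p@n,p[2],np.degrees(np.arctan2(M[1,0],M[0,0]))-109.75,F@d,F@n,F[2],s["gripper_width"],s["wrist_torque"].round(2)),"tilt",M[:,2].round(4))
E
python3 -m creep '0.3 0 0.2 0 0 0 1;0.3 0 0.2 0 0 0 1;0.4 0 0.1 0 0 0 1;0 0 0 0 0 0 1;0 0 0 0 0 0 1' |head -0; python3 j.py;  python3 -m creep '0.5 0 0 0 0 0 1;0.5 0 0 0 0 0 1;0 0 0 0 0 0 1;0 0 0 0 0 0 1'|head -0; python3 j.py;python3 snap.py 3 160 130 310 230
```

```text
t 8.05 lead x -28.2 y -0.7 z 29.8 head err 0.20 Fx -0.1 Fy 0.0 Fz -1.3 w 23.0 tq [-0.05  0.06 -0.02] tilt [-0.0011  0.002  -1.    ]
t 8.38 lead x -18.2 y -0.8 z 30.0 head err 0.21 Fx 0.5 Fy 0.0 Fz -1.2 w 22.8 tq [-0.02  0.01 -0.03] tilt [-8.e-04  2.e-03 -1.e+00]Exception ignored on flushing sys.stdout:
BrokenPipeError: [Errno 32] Broken pipe
Exception ignored on flushing sys.stdout:
BrokenPipeError: [Errno 32] Broken pipe
```

```bash
python3 -m creep '0.4 -0.07 0 0 0 0.2 1;0.4 0 0 0 0 0 1;0 0 0 0 0 0 1;0 0 0 0 0 0 1' >/dev/null; python3 j.py;  python3 -m creep '0.4 0 0 0 0 0 1;0.4 0 0 0 0 0 1;0 0 0 0 0 0 1;0 0 0 0 0 0 1'>/dev/null; python3 j.py
```

```text
t 8.82 lead x -10.4 y 0.0 z 29.9 head err -0.01 Fx -0.5 Fy -0.4 Fz -0.5 w 23.1 tq [-0.06  0.09  0.01] tilt [-0.001   0.0019 -1.    ]
t 9.15 lead x -2.4 y -0.1 z 29.9 head err -0.00 Fx -0.1 Fy 0.5 Fz -1.0 w 22.9 tq [-0.04  0.03 -0.03] tilt [-8.0e-04  1.9e-03 -1.0e+00]
```

Nothing touched so far. I'll go on in small steps past the mouth.

```bash
python3 -m creep '0.3 0 0 0 0 0 1;0.3 0 0 0 0 0 1;0 0 0 0 0 0 1' >/dev/null; python3 j.py;  python3 -m creep '0.3 0 0 0 0 0 1;0.3 0 0 0 0 0 1;0 0 0 0 0 0 1'>/dev/null; python3 j.py
```

```text
t 9.40 lead x 1.7 y -0.4 z 30.4 head err -0.08 Fx -3.9 Fy -0.3 Fz -1.2 w 23.5 tq [-0.9  -0.36 -0.02] tilt [ 0.0013 -0.     -1.    ]
t 9.65 lead x 10.4 y -0.2 z 29.9 head err -0.01 Fx -0.5 Fy -1.1 Fz 0.4 w 23.1 tq [-0.11 -0.14 -0.15] tilt [-0.0012  0.0028 -1.    ]
```

```bash
python3 - <<'E'
from h import *
from rig import r
f=r.grab_frame("side")
cv2.imwrite("pics/s4.png",cv2.resize(f["color"][150:240,200:320,::-1],None,fx=6,fy=6,interpolation=cv2.INTER_CUBIC))
E
```

```text
(no output)
```

View pics/s4.png

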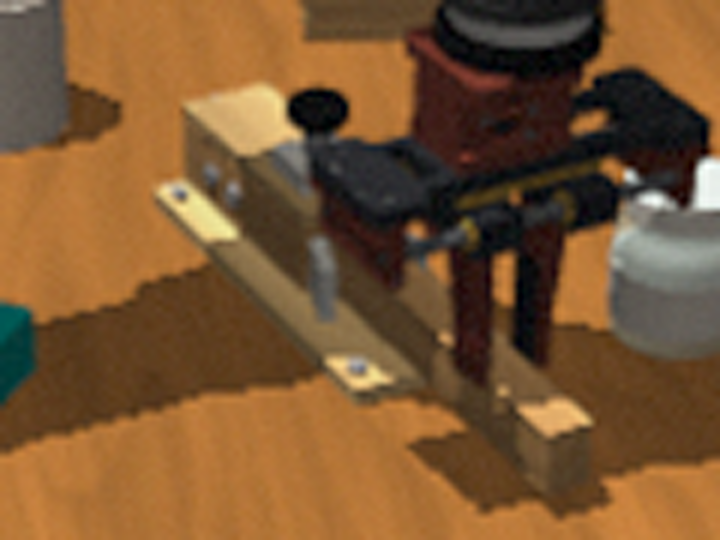

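The batten's nose has passed the cheeks into the mouth, after a brief 4 N brush. Its rear end is now at about (296,222). I'll continue.

```bash
python3 -m creep '0.4 0 0 0 0 0 1;0.4 0 0 0 0 0 1;0.4 0 0 0 0 0 1;0 0 0 0 0 0 1' >/dev/null; python3 j.py;  python3 -m creep '0.4 0 0 0 0 0 1;0.4 0 0 0 0 0 1;0.4 0 0 0 0 0 1;0 0 0 0 0 0 1' >/dev/null; python3 j.py
python3 - <<'E'
from h import *
f=pickle.load(open("top.pkl","rb"));a=np.radians(109.75);d=np.array([np.cos(a),np.sin(a)]);n=np.array([-d[1],d[0]])
p=onz(f,216,103,85)[:2]-[573.5,141.5];print("jar in jig",p@d,p@n)
E
```

```text
t 10.03 lead x 22.7 y -0.2 z 29.9 head err 0.04 Fx 0.5 Fy -1.1 Fz -0.9 w 22.8 tq [ 0.12 -0.11 -0.11] tilt [-0.0013  0.0026 -1.    ]
t 10.37 lead x 34.4 y -0.2 z 30.0 head err 0.02 Fx 0.6 Fy -0.8 Fz 0.0 w 22.8 tq [ 0.18 -0.08 -0.09] tilt [-0.0011  0.0024 -1.    ]
jar in jig -103.57016019542782 -140.1574963101432
```

```bash
python3 -m creep '0.4 0.03 0 0 0 0 1;0.4 0 0 0 0 0 1;0.4 0 0 0 0 0 1;0 0 0 0 0 0 1' >/dev/null; python3 j.py;  python3 -m creep '0.3 0 0 0 0 0 1;0.3 0 0 0 0 0 1;0.2 0 0 0 0 0 1;0 0 0 0 0 0 1' >/dev/null; python3 j.py; python3 -m creep '0.15 0 0 0 0 0 1;0.15 0 0 0 0 0 1;0 0 0 0 0 0 1' >/dev/null; python3 j.py
```

```text
t 10.70 lead x 46.3 y -0.4 z 29.9 head err 0.02 Fx 0.7 Fy -0.5 Fz -1.3 w 22.8 tq [ 0.18 -0.15 -0.14] tilt [-0.0012  0.0023 -1.    ]
t 11.03 lead x 53.7 y -0.4 z 30.1 head err -0.01 Fx 0.8 Fy -1.8 Fz -1.4 w 22.6 tq [ 0.22 -0.1  -0.11] tilt [-8.e-04  2.e-03 -1.e+00]
t 11.28 lead x 56.2 y -0.4 z 30.1 head err -0.04 Fx -0.9 Fy -1.1 Fz -0.7 w 23.1 tq [-0.05 -0.27 -0.12] tilt [-7.0e-04  1.7e-03 -1.0e+00]
```

```bash
python3 -m creep '0.15 0 0 0 0 0 1;0.15 0 0 0 0 0 1;0 0 0 0 0 0 1' >/dev/null; python3 j.py
```

```text
t 11.53 lead x 59.3 y -0.4 z 30.1 head err -0.03 Fx 0.4 Fy -1.1 Fz -0.3 w 23.0 tq [-0.03 -0.23 -0.2 ] tilt [-7.0e-04  1.8e-03 -1.0e+00]
```

```bash
python3 -m creep '0 0.03 0 0 0 0 1;0 0 0 0 0 0 1' >/dev/null; python3 j.py
```

```text
t 11.70 lead x 59.3 y -0.5 z 30.0 head err -0.03 Fx 0.3 Fy -0.5 Fz -1.0 w 23.0 tq [ 0.06 -0.14 -0.11] tilt [-0.0011  0.0019 -1.    ]
```

```bash
python3 -m creep '0.15 0 0 0 0 0 1;0.15 0 0 0 0 0 1;0 0 0 0 0 0 1' >/dev/null; python3 j.py
```

```text
t 11.95 lead x 62.3 y -0.6 z 30.1 head err -0.03 Fx 0.3 Fy -0.6 Fz -1.4 w 22.9 tq [-0.01 -0.15 -0.13] tilt [-8.0e-04  1.7e-03 -1.0e+00]
```

```bash
python3 -m creep '0.1 0 0 0 0 0 1;0 0 0 0 0 0 1' >/dev/null; python3 j.py
```

```text
t 12.12 lead x 63.1 y -0.6 z 30.1 head err -0.04 Fx -0.3 Fy -0.7 Fz -0.8 w 23.1 tq [-0.1  -0.15 -0.07] tilt [-8.0e-04  1.7e-03 -1.0e+00]
```

```bash
python3 -m creep '0.15 0 0 0 0 0 1;0.15 0 0 0 0 0 1;0 0 0 0 0 0 1' >/dev/null; python3 j.py
```

```text
t 12.37 lead x 66.4 y -0.6 z 30.1 head err -0.03 Fx 0.2 Fy -0.5 Fz -0.6 w 22.9 tq [-0.01 -0.13 -0.05] tilt [-8.0e-04  1.9e-03 -1.0e+00]
```

```bash
python3 -m creep '0.15 0 0 0 0 0 1;0.15 0 0 0 0 0 1;0 0 0 0 0 0 1' >/dev/null; python3 j.py
```

```text
t 12.62 lead x 69.4 y -0.7 z 30.1 head err -0.02 Fx -1.0 Fy -0.6 Fz -0.7 w 22.7 tq [-0.02 -0.15 -0.13] tilt [-8.0e-04  1.8e-03 -1.0e+00]
```

```bash
python3 -m creep '0.15 0 0 0 0 0 1;0.15 0 0 0 0 0 1;0 0 0 0 0 0 1' >/dev/null; python3 j.py
```

```text
t 12.87 lead x 72.4 y -0.7 z 30.1 head err -0.02 Fx -0.1 Fy 0.1 Fz -0.6 w 22.8 tq [-0.01 -0.19 -0.11] tilt [-9.0e-04  1.8e-03 -1.0e+00]
```

```bash
python3 -m creep '0.15 0 0 0 0 0 1;0.15 0 0 0 0 0 1;0 0 0 0 0 0 1' >/dev/null; python3 j.py
```

```text
t 13.12 lead x 75.3 y -0.7 z 30.1 head err -0.03 Fx 0.1 Fy -1.0 Fz -1.3 w 22.8 tq [-0.03 -0.18 -0.09] tilt [-8.0e-04  1.8e-03 -1.0e+00]
```

```bash
python3 -m creep '0.15 0 0 0 0 0 1;0.15 0 0 0 0 0 1;0 0 0 0 0 0 1' >/dev/null; python3 j.py
```

```text
t 13.37 lead x 76.5 y -0.7 z 30.4 head err -0.09 Fx -4.8 Fy -1.0 Fz -0.2 w 23.3 tq [-0.94 -0.52 -0.07] tilt [ 7.e-04 -0.e+00 -1.e+00]
```

```bash
python3 -m creep '0 0 0 0 0 0 1;0 0 0 0 0 0 1' >/dev/null; python3 j.py;python3 -m creep '0.15 0 0 0 0 0 1;0 0 0 0 0 0 1' >/dev/null; python3 j.py
```

```text
t 13.53 lead x 76.5 y -0.7 z 30.4 head err -0.11 Fx -5.4 Fy -1.2 Fz -0.8 w 22.8 tq [-1.1  -0.64 -0.08] tilt [ 5.e-04  3.e-04 -1.e+00]
t 13.70 lead x 77.0 y -0.8 z 30.5 head err -0.13 Fx -7.5 Fy -0.9 Fz -1.0 w 23.2 tq [-1.51 -0.8  -0.06] tilt [ 1.4e-03 -7.0e-04 -1.0e+00]
```

```bash
python3 -m creep '0.1 0 0 0 0 0 1;0 0 0 0 0 0 1;0 0 0 0 0 0 1;0 0 0 0 0 0 1' >/dev/null; python3 j.py;python3 -m creep '-0.15 0 0 0 0 0 1;-0.1 0 0.05 0 0 0 1;0 0 0.05 0 0 0 1; 0 0 0 0 0 0 1;0 0 0 0 0 0 1' >/dev/null; python3 j.py
```

```text
t 14.03 lead x 77.3 y -0.7 z 30.6 head err -0.16 Fx -8.0 Fy -1.8 Fz -0.7 w 22.6 tq [-1.77 -0.85 -0.1 ] tilt [ 0.0017 -0.0012 -1.    ]
t 14.45 lead x 76.3 y -0.8 z 29.6 head err -0.11 Fx -6.0 Fy -0.9 Fz 1.7 w 22.9 tq [-1.33 -0.44 -0.07] tilt [ 7.e-04  3.e-04 -1.e+00]
```

```bash
python3 -m creep '-0.1 0 0 0 0 0 1;0 0 0 0 0 0 1;0 0 0 0 0 0 1' >/dev/null; python3 j.py
```

```text
t 14.70 lead x 76.3 y -0.8 z 29.6 head err -0.07 Fx -5.3 Fy -0.6 Fz 4.6 w 22.9 tq [-1.12 -0.26 -0.07] tilt [ 1.0e-04  1.3e-03 -1.0e+00]
```

```bash
python3 -m creep '-0.1 0 0 0 0 0 1;0 0 0 0 0 0 1;0 0 0 0 0 0 1' >/dev/null; python3 j.py;python3 -m creep '0 0 0 0 0 0 0;0 0 0 0 0 0 0;0 0 0 0 0 0 0;0 0 0 0 0 0 0;0 0 0 0 0 0 0' >/dev/null; python3 j.py
```

```text
t 14.95 lead x 76.3 y -0.9 z 29.5 head err -0.03 Fx -3.4 Fy -0.0 Fz 5.2 w 22.9 tq [-0.77 -0.06 -0.1 ] tilt [-5.0e-04  2.3e-03 -1.0e+00]
t 15.37 lead x 76.7 y -0.3 z 28.7 head err -0.01 Fx -0.8 Fy 0.3 Fz -0.0 w 43.8 tq [-0.1  -0.02  0.  ] tilt [-0.0018  0.002  -1.    ]
```

```bash
python3 -m creep '0 0 -1 0 0 0 0;0 0 -2 0 0 0 0;0 0 -3 0 0 0 0;0 0 -3.5 0 0 0 0;0 0 -3.5 0 0 0 1' >/dev/null; python3 j.py; python3 plan.py 562.5 171.8 150 109.75 5 1;python3 - <<'E'
from h import *
from rig import r
f=r.grab_frame("side")
cv2.imwrite("pics/s5.png",cv2.resize(f["color"][150:240,200:320,::-1],None,fx=6,fy=6,interpolation=cv2.INTER_CUBIC))
E
```

```text
t 15.78 lead x 75.8 y 0.1 z 160.8 head err -0.07 Fx -0.5 Fy -0.4 Fz -0.9 w 40.2 tq [-0.07  0.02 -0.06] tilt [-0.0018  0.0013 -1.    ]
now [601.8  62.6 160.8] head 109.68 tilt [-0.0018  0.0013 -1.    ] t 15.7833 dist 116.6
2.32 -0.00 0.22 -0.01 -0.02 -0.01 1; 2.32 -0.00 0.22 -0.01 -0.02 -0.01 1; 2.32 -0.00 0.22 -0.01 -0.02 -0.01 1; 2.32 -0.00 0.22 -0.01 -0.02 -0.01 1; 2.32 -0.00 0.22 -0.01 -0.02 -0.01 1
```

View pics/s5.png

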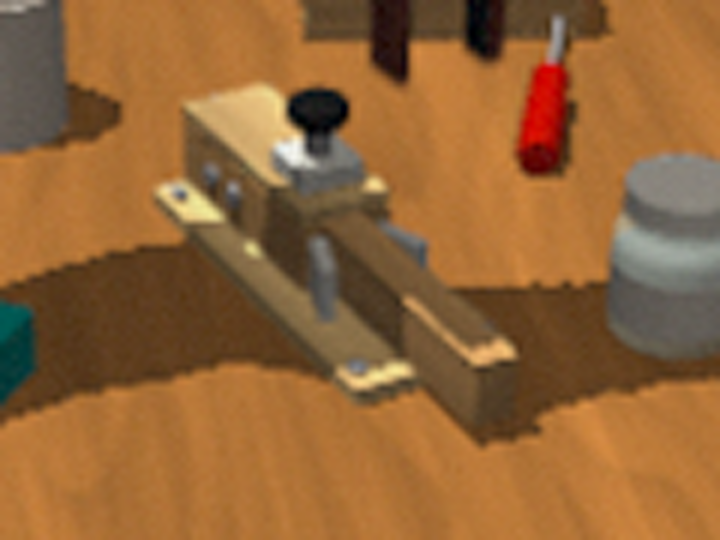

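The batten lies in the tunnel on the bed, its rear end at about (283,210). The knob is free at about (253,167). Next I close the jaws and go over the knob.

```bash
python3 -m creep '2.3 0 0 0 0 0 1;2.3 0 0 0 0 0 1;2.3 0 0 0 0 0 1;2.3 0 0 0 0 0 1;2.3 0 0 0 0 0 1' >/dev/null;python3 -m creep '0 0 1 0 0 0 1;0 0 1 0 0 0 1;0 0 0.5 0 0 0 1;0 0 0 0 0 0 1;0 0 0 0 0 0 1'; python3 plan.py 562.5 171.8 120 109.75 1 1
```

```text
time: 16.67
tcp_pos: [563.7, 169.3, 133.9]
ee_rot: [0.577, 0.817, -0.0, -0.001]
contact_force: [-0.1, -0.2, -0.3]
gripper_width: 0.7
gripper_force: 0.0
now [563.7 169.3 133.9] head 109.57 tilt [-1.5e-03  5.0e-04 -1.0e+00] t 16.6667 dist 14.2
0.27 -0.03 1.39 -0.07 -0.06 -0.18 1
```

```bash
python3 -m creep '0.25 0 0.8 0 0 0 1;0 0 0.8 0 0 0 1;0 0 0 0 0 0 1;0 0 0 0 0 0 1' >/dev/null; python3 j.py; python3 -m creep '0 0 0.2 0 0 0 1;0 0 0.2 0 0 0 1;0 0 0 0 0 0 1' >/dev/null; python3 j.py
```

```text
t 17.00 lead x 193.2 y -0.2 z 117.6 head err -0.06 Fx -0.4 Fy 0.1 Fz 0.0 w 0.2 tq [-0.09  0.08  0.  ] tilt [-0.0019  0.001  -1.    ]
t 17.25 lead x 193.3 y -0.6 z 114.1 head err -0.04 Fx 0.8 Fy -0.3 Fz -0.0 w 0.4 tq [-0.05  0.03 -0.06] tilt [-9.0e-04  1.6e-03 -1.0e+00]
```

```bash
python3 -m creep '0 0 0.2 0 0 0 1;0 0 0.1 0 0 0 1;0 0 0 0 0 0 1' >/dev/null; python3 j.py; python3 -m creep '0 0 0.2 0 0 0 1;0 0 0.1 0 0 0 1;0 0 0 0 0 0 1' >/dev/null; python3 j.py
```

```text
t 17.50 lead x 193.3 y -0.6 z 111.1 head err -0.04 Fx 0.5 Fy -0.3 Fz -0.1 w 0.2 tq [-0.07  0.04  0.03] tilt [-9.0e-04  1.5e-03 -1.0e+00]
t 17.75 lead x 193.3 y -0.6 z 108.1 head err -0.05 Fx -0.6 Fy 1.1 Fz -0.3 w 0.9 tq [-0.01  0.04  0.02] tilt [-0.001   0.0015 -1.    ]
```

```bash
python3 - <<'E'
from h import *
from rig import r
f=r.grab_frame("side")
cv2.imwrite("pics/s6.png",cv2.resize(f["color"][130:220,200:320,::-1],None,fx=6,fy=6,interpolation=cv2.INTER_CUBIC))
E
```

```text
(no output)
```

View pics/s6.png

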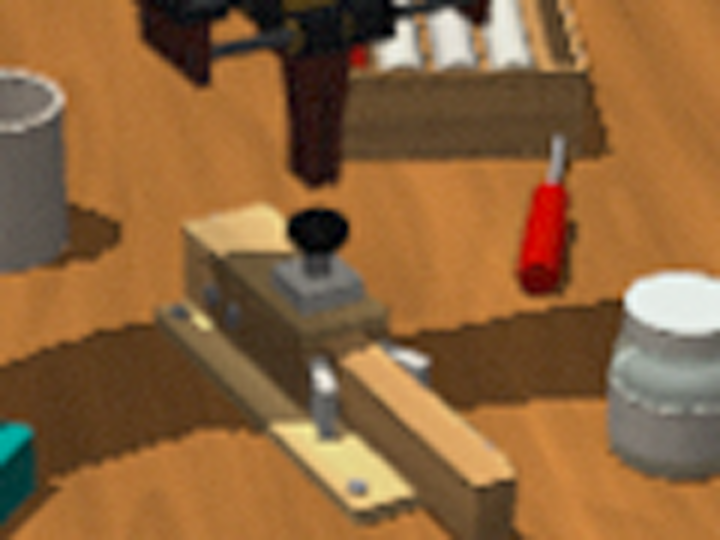

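```bash
python3 - <<'E'
from h import *
from rig import r
f=pickle.load(open("side.pkl","rb"));t=r.sense()["tcp_pos"];print(t)
P=lambda X:(proj(f,X)-[200,130]+.5)*6
print("tip",P(t-[0,0,11]).round(),"tip20up",P(t+[0,0,9]).round(),"knob",P([562.5,171.8,104]).round(),P([562.5,171.8,102]).round())
# knob centre in original views
for nm,b in(("top",(180,160,205,185)),("side",(245,160,262,185))):
    f=pickle.load(open(nm+".pkl","rb"));g=f["color"].max(2);m=np.zeros_like(g);x0,y0,x1,y1=b
    m[y0:y1,x0:x1]=(g[y0:y1,x0:x1]<45);M=cv2.moments(m,True);ys,xs=np.nonzero(m)
    print(nm,M["m00"],M["m10"]/M["m00"],M["m01"]/M["m00"],xs.min(),xs.max(),ys.min(),ys.max())
E
```

```text
[562.66400822 173.44788369 108.19337439]
tip [318. 228.] tip20up [318. 192.] knob [318. 217.] [318. 221.]
top 117.0 191.60683760683762 171.28205128205127 186 197 165 177
side 59.0 252.59322033898306 168.3050847457627 248 257 165 174
```

The fingertips show at about (253,161) and the knob at about (253,167). There is still a gap, straight above the knob and in the same column, so I keep feeling downwards.

```bash
python3 -m creep '-0.1 0 0.2 0 0 0 1;0 0 0.1 0 0 0 1;0 0 0 0 0 0 1' >/dev/null; python3 j.py; python3 -m creep '0 0 0.2 0 0 0 1;0 0 0.1 0 0 0 1;0 0 0 0 0 0 1' >/dev/null; python3 j.py
```

```text
t 18.05 lead x 192.2 y -0.5 z 105.0 head err -0.06 Fx 0.4 Fy 0.0 Fz 0.0 w 0.6 tq [-0.08  0.05 -0.01] tilt [-0.0011  0.0014 -1.    ]
t 18.30 lead x 192.4 y -0.5 z 102.1 head err -0.04 Fx 0.5 Fy 0.3 Fz -0.1 w 0.5 tq [-0.08  0.03 -0.01] tilt [-0.0011  0.0015 -1.    ]
```

```bash
python3 -m creep '0 0 0.2 0 0 0 1;0 0 0.1 0 0 0 1;0 0 0 0 0 0 1' >/dev/null; python3 j.py; python3 - <<'E'
from rig import r
f=r.grab_frame("side");c=f["color"]
for v in range(150,182):print(v,c[v,252].tolist(),c[v,254].tolist())
E
```

```text
t 18.55 lead x 192.4 y -0.5 z 99.0 head err -0.04 Fx 0.1 Fy -0.3 Fz 0.1 w 0.8 tq [-0.07  0.01 -0.06] tilt [-0.0011  0.0014 -1.    ]
150 [47, 25, 19] [36, 24, 22]
151 [52, 25, 22] [39, 21, 21]
152 [52, 27, 22] [35, 20, 24]
153 [47, 18, 15] [34, 17, 15]
154 [47, 21, 14] [32, 16, 18]
155 [49, 23, 20] [32, 18, 16]
156 [43, 20, 12] [32, 21, 20]
157 [49, 22, 19] [29, 14, 12]
158 [50, 21, 18] [34, 16, 19]
159 [47, 25, 16] [29, 14, 10]
160 [45, 24, 18] [34, 22, 17]
161 [46, 21, 19] [34, 23, 20]
162 [43, 22, 20] [31, 17, 14]
163 [46, 22, 20] [86, 56, 33]
164 [30, 4, 12] [109, 68, 30]
165 [5, 12, 8] [11, 9, 13]
166 [5, 5, 9] [18, 19, 21]
167 [20, 16, 13] [16, 20, 26]
168 [11, 16, 16] [21, 18, 23]
169 [16, 17, 19] [5, 7, 5]
170 [13, 12, 20] [13, 8, 8]
171 [11, 13, 15] [8, 8, 4]
172 [41, 38, 37] [34, 34, 37]
173 [66, 64, 63] [59, 59, 61]
174 [65, 63, 63] [58, 60, 58]
175 [66, 64, 65] [69, 68, 65]
176 [97, 94, 92] [106, 101, 98]
177 [129, 126, 117] [123, 121, 114]
178 [118, 114, 107] [109, 109, 102]
179 [95, 93, 89] [90, 87, 84]
180 [96, 94, 92] [91, 91, 88]
181 [93, 90, 83] [103, 93, 81]
```

```bash
python3 - <<'E'
from h import *
from rig import r
f=pickle.load(open("side2.pkl","rb"))
a=np.radians(109.2);d=np.array([np.cos(a),np.sin(a),0]);n=np.array([-d[1],d[0],0]);t=np.array([636.5,-49.8,67.4])
P=lambda X:(proj(f,X)-[200,150]+.5)*6
for y in(12,25,-12,-25):
  for x in(-10,10):print(y,x,P(t+n*y+d*x-[0,0,11]).round())
# rows where finger (dark red) seen in s2: columns 505-550 crop
c=f["color"]
for u in(286,288,290,298,300):
  col=c[185:220,u].astype(int);print(u,[int(185+i) for i in range(35) if col[i].max()<75])
t=r.sense()["tcp_pos"];a=np.radians(109.75);d=np.array([np.cos(a),np.sin(a),0]);n=np.array([-d[1],d[0],0])
for y in(13,-13):
  for x in(-10,10):print("now",y,x,proj(f,t+n*y+d*x-[0,0,11]).round(1))
c=r.grab_frame("side")["color"]
for v in(140,150,155,160,162,163):
  print(v,[u for u in range(235,275) if c[v,u].max()<70])
E
```

```text
12 -10 [545. 423.]
12 10 [522. 401.]
25 -10 [520. 431.]
25 10 [497. 409.]
-12 -10 [590. 410.]
-12 10 [566. 388.]
-25 -10 [614. 402.]
-25 10 [590. 381.]
286 [186, 187, 188, 189, 190, 191, 192, 193, 194, 195, 196, 197, 198, 199, 200, 201, 202, 203, 204, 205, 206, 207, 208, 209, 210, 211, 215, 216, 217]
288 [187, 188, 189, 190, 191, 192, 193, 194, 195, 196, 197, 198, 199, 200, 201, 202, 203, 204, 205, 206, 207, 208, 209, 210, 211, 212, 216, 218, 219]
290 [185, 186, 187, 188, 189, 190, 191, 192, 193, 194, 195, 196, 197, 198, 199, 200, 201, 202, 203, 204, 205, 206, 207, 208, 209, 210, 211, 212, 213, 215, 217, 218]
298 [185, 186, 187, 188, 189, 190, 191, 192, 193, 194, 195, 196, 197, 198, 199, 200, 201, 202, 203, 204, 205, 206, 207, 208]
300 [185, 186, 187, 188, 189, 190, 191, 192, 193, 194, 195, 196, 197, 198, 199, 200, 201, 202, 203, 204, 205, 206, 207]
now 13 -10 [250.4 172.5]
now 13 10 [247.3 169.7]
now -13 -10 [257.9 170.6]
now -13 10 [254.7 167.9]
140 [235, 238, 239, 240, 241, 242, 243, 244, 245, 246, 247, 248, 249, 250, 251, 252, 253, 254, 255, 256, 257, 258, 259]
150 [248, 249, 250, 251, 252, 253, 254, 255, 256, 257]
155 [249, 250, 251, 252, 253, 254, 255, 256]
160 [249, 250, 251, 252, 253, 254, 255]
162 [250, 251, 252, 253, 254, 255]
163 [251, 252, 253]
```

```bash
python3 -m creep '0 0 0.2 0 0 0 1;0 0 0.2 0 0 0 1;0 0 0 0 0 0 1' >/dev/null; python3 j.py;  python3 -m creep '0 0 0.2 0 0 0 1;0 0 0 0 0 0 1' >/dev/null; python3 j.py
```

```text
t 18.90 lead x 192.4 y -0.4 z 94.9 head err -0.04 Fx -0.2 Fy -0.1 Fz -0.9 w 0.3 tq [-0.06  0.03 -0.06] tilt [-0.0012  0.0014 -1.    ]
t 19.07 lead x 192.4 y -0.5 z 93.0 head err -0.04 Fx -1.2 Fy 0.7 Fz 0.2 w 0.5 tq [-0.05  0.07 -0.01] tilt [-0.0011  0.0014 -1.    ]
```

```bash
python3 -m creep '0 0 0.2 0 0 0 1;0 0 0 0 0 0 1' >/dev/null; python3 j.py; python3 - <<'E'
from rig import r
c=r.grab_frame("side")["color"]
for v in range(159,176):print(v,c[v,248:260].max(1).tolist(),c[v,252].tolist())
E
```

```text
t 19.23 lead x 192.4 y -0.6 z 91.0 head err -0.05 Fx 0.4 Fy 0.5 Fz 0.5 w 0.4 tq [-0.07  0.05  0.  ] tilt [-0.001   0.0015 -1.    ]
159 [99, 34, 34, 46, 48, 32, 28, 36, 94, 167, 184, 181] [48, 22, 16]
160 [102, 36, 36, 42, 51, 41, 34, 39, 91, 165, 187, 183] [51, 24, 19]
161 [99, 36, 39, 46, 48, 39, 34, 39, 95, 163, 187, 185] [48, 26, 21]
162 [99, 32, 40, 42, 47, 33, 27, 40, 92, 164, 188, 184] [47, 26, 19]
163 [114, 40, 37, 42, 50, 36, 38, 41, 93, 163, 188, 180] [50, 30, 26]
164 [148, 79, 40, 46, 43, 35, 34, 42, 94, 166, 187, 186] [43, 17, 14]
165 [145, 91, 44, 42, 49, 39, 33, 40, 80, 150, 182, 183] [49, 20, 18]
166 [77, 10, 13, 38, 41, 26, 23, 20, 11, 85, 162, 183] [41, 25, 17]
167 [24, 16, 16, 14, 25, 24, 16, 21, 17, 8, 143, 188] [25, 13, 16]
168 [12, 12, 7, 20, 17, 15, 10, 7, 17, 14, 145, 186] [15, 17, 15]
169 [56, 8, 15, 13, 21, 18, 26, 21, 13, 36, 146, 185] [19, 18, 21]
170 [84, 26, 7, 18, 12, 4, 18, 13, 15, 101, 164, 181] [12, 5, 6]
171 [108, 78, 34, 9, 5, 6, 19, 35, 95, 157, 179, 175] [0, 5, 2]
172 [118, 123, 80, 32, 37, 43, 33, 78, 145, 173, 176, 176] [37, 36, 37]
173 [118, 128, 96, 66, 67, 67, 63, 107, 132, 151, 171, 173] [67, 67, 67]
174 [126, 125, 91, 56, 60, 63, 59, 104, 125, 131, 151, 166] [60, 58, 60]
175 [130, 124, 101, 72, 64, 70, 72, 104, 125, 123, 124, 151] [64, 61, 63]
```

```bash
python3 -m creep '0 0 0.15 0 0 0 1;0 0 0 0 0 0 1' >/dev/null; python3 j.py; python3 -m creep '0 0 0.15 0 0 0 1;0 0 0 0 0 0 1' >/dev/null; python3 j.py
```

```text
t 19.45 lead x 192.4 y -0.6 z 89.6 head err -0.05 Fx -0.7 Fy -0.3 Fz -1.3 w 0.6 tq [-0.05  0.04  0.01] tilt [-9.0e-04  1.5e-03 -1.0e+00]
t 19.62 lead x 192.4 y -0.6 z 88.1 head err -0.05 Fx 0.2 Fy -0.2 Fz 0.1 w 0.7 tq [-0.04 -0.02 -0.  ] tilt [-9.0e-04  1.5e-03 -1.0e+00]
```

```bash
python3 -m creep '0 0 0.15 0 0 0 1;0 0 0 0 0 0 1' >/dev/null; python3 j.py; python3 -m creep '0 0 0.15 0 0 0 1;0 0 0 0 0 0 1' >/dev/null; python3 j.py
```

```text
t 19.78 lead x 192.3 y -0.8 z 86.8 head err -0.05 Fx 0.5 Fy -0.5 Fz 0.4 w 0.2 tq [-0.06  0.06  0.05] tilt [-5.0e-04  1.7e-03 -1.0e+00]
t 19.95 lead x 192.3 y -0.8 z 85.3 head err -0.05 Fx 0.7 Fy 0.3 Fz 1.1 w 0.1 tq [ 0.01  0.   -0.06] tilt [-5.0e-04  1.7e-03 -1.0e+00]
```

```bash
python3 -m creep '0 0 0.15 0 0 0 1;0 0 0 0 0 0 1' >/dev/null; python3 j.py; python3 -m creep '0 0 0.15 0 0 0 1;0 0 0 0 0 0 1' >/dev/null; python3 j.py; python3 - <<'E'
from rig import r
c=r.grab_frame("side")["color"]
for v in range(162,178):print(v,c[v,246:262].max(1).tolist(),c[v,252].tolist())
E
```

```text
t 20.12 lead x 192.3 y -0.8 z 83.8 head err -0.05 Fx 0.5 Fy -0.2 Fz 0.8 w 0.3 tq [-0.04 -0.03  0.04] tilt [-4.0e-04  1.7e-03 -1.0e+00]
t 20.28 lead x 192.3 y -0.8 z 82.2 head err -0.04 Fx -0.7 Fy -0.1 Fz 0.9 w 0.8 tq [-0.08 -0.05 -0.05] tilt [-5.0e-04  1.6e-03 -1.0e+00]
162 [173, 161, 104, 36, 36, 45, 51, 36, 31, 36, 74, 162, 188, 181, 179, 179] [51, 28, 20]
163 [175, 159, 100, 33, 38, 43, 45, 40, 29, 42, 94, 163, 188, 180, 181, 178] [45, 17, 15]
164 [184, 158, 101, 33, 41, 43, 49, 36, 29, 36, 91, 165, 186, 181, 181, 182] [49, 23, 22]
165 [203, 167, 100, 32, 38, 46, 47, 38, 35, 37, 91, 165, 188, 183, 180, 178] [47, 22, 19]
166 [229, 204, 128, 41, 37, 41, 49, 38, 36, 40, 93, 164, 187, 181, 182, 180] [49, 23, 19]
167 [236, 228, 146, 32, 37, 45, 48, 34, 32, 42, 79, 142, 176, 184, 182, 178] [48, 24, 22]
168 [238, 182, 58, 10, 31, 44, 45, 38, 29, 38, 20, 50, 150, 184, 181, 178] [45, 17, 10]
169 [242, 168, 8, 11, 17, 24, 38, 32, 15, 19, 14, 19, 145, 185, 179, 176] [38, 20, 16]
170 [221, 152, 21, 13, 5, 11, 13, 22, 17, 14, 3, 24, 144, 182, 179, 175] [11, 13, 13]
171 [115, 99, 45, 12, 3, 11, 10, 22, 17, 16, 10, 63, 152, 179, 176, 175] [9, 4, 10]
172 [117, 107, 74, 43, 8, 12, 17, 13, 8, 6, 53, 125, 167, 173, 172, 172] [11, 12, 17]
173 [122, 111, 106, 97, 57, 23, 22, 21, 21, 63, 108, 151, 173, 173, 172, 174] [20, 22, 19]
174 [123, 128, 127, 130, 91, 45, 48, 48, 47, 105, 129, 131, 152, 168, 172, 169] [47, 42, 48]
175 [106, 123, 127, 129, 104, 75, 66, 72, 72, 107, 122, 121, 125, 147, 166, 171] [66, 63, 64]
176 [80, 103, 127, 127, 119, 105, 101, 104, 104, 120, 129, 123, 119, 119, 148, 168] [101, 99, 94]
177 [81, 81, 100, 121, 126, 127, 130, 127, 124, 116, 118, 114, 103, 95, 122, 162] [130, 125, 121]
```

The knob's lower edge has moved down about 2 rows (roughly 6 mm), so the plunger is moving. I carry on gently until it bears on the batten.

```bash
python3 -m creep '0 0 0.1 0 0 0 1;0 0 0 0 0 0 1' >/dev/null; python3 j.py; python3 -m creep '0 0 0.1 0 0 0 1;0 0 0 0 0 0 1' >/dev/null; python3 j.py
```

```text
t 20.50 lead x 192.3 y -0.8 z 81.2 head err -0.05 Fx 0.5 Fy -0.2 Fz 0.9 w 0.1 tq [-0.09 -0.02 -0.08] tilt [-6.0e-04  1.6e-03 -1.0e+00]
t 20.67 lead x 192.3 y -0.8 z 80.2 head err -0.05 Fx 0.0 Fy 0.6 Fz 1.2 w 0.2 tq [-0.08 -0.04  0.05] tilt [-5.0e-04  1.6e-03 -1.0e+00]
```

```bash
python3 -m creep '0 0 0.1 0 0 0 1;0 0 0 0 0 0 1' >/dev/null; python3 j.py; python3 -m creep '0 0 0.1 0 0 0 1;0 0 0 0 0 0 1' >/dev/null; python3 j.py
```

```text
t 20.83 lead x 192.3 y -0.8 z 79.2 head err -0.04 Fx -0.3 Fy -0.6 Fz 1.0 w 0.4 tq [-0.07 -0.05 -0.01] tilt [-6.0e-04  1.6e-03 -1.0e+00]
t 21.00 lead x 192.4 y -0.8 z 78.2 head err -0.04 Fx -0.1 Fy -0.0 Fz 0.9 w 0.5 tq [-0.12 -0.13 -0.04] tilt [-6.0e-04  1.6e-03 -1.0e+00]
```

```bash
python3 -m creep '0 0 0.05 0 0 0 1;0 0 0 0 0 0 1;0 0 0 0 0 0 1' >/dev/null; python3 j.py; python3 - <<'E'
import pickle,numpy as np
from rig import r
a=pickle.load(open("side.pkl","rb"))["color"].max(2).astype(float);c=r.grab_frame("side")["color"].max(2).astype(float)
# sub-pixel row of knob lower rim: threshold crossing 30 going down, columns
for u in(248,249,250,255,256,257):
  o=[]
  for g in(a,c):
    p=g[165:182,u];k=np.where(p<30)[0]
    i=k.max() if len(k) else -1
    o.append(165+i+(45-p[i])/(p[i+1]-p[i]))
  print(u,np.round(o,2),round(o[1]-o[0],2))
E
```

```text
t 21.25 lead x 192.4 y -0.7 z 77.8 head err -0.04 Fx -0.2 Fy -0.4 Fz 1.7 w 0.4 tq [-0.01 -0.12 -0.05] tilt [-6.0e-04  1.6e-03 -1.0e+00]
248 [168.77 172.63] 3.86
249 [170.09 173.45] 3.36
250 [170.61 174.25] 3.64
255 [170.92 173.72] 2.81
256 [170.37 173.3 ] 2.93
257 [170.25 172.71] 2.46
```

```bash
python3 -m creep '0 0 0.05 0 0 0 1;0 0 0 0 0 0 1;0 0 0 0 0 0 1' >/dev/null; python3 j.py
```

```text
t 21.55 lead x 192.4 y -0.8 z 77.5 head err -0.05 Fx 0.6 Fy 0.1 Fz 3.3 w 0.7 tq [-0.06  0.08  0.01] tilt [-6.0e-04  1.8e-03 -1.0e+00]
```

```bash
python3 -m creep '0 0 0.1 0 0 0 1;0 0 0 0 0 0 1;0 0 0 0 0 0 1' >/dev/null; python3 j.py
```

```text
t 21.80 lead x 192.3 y -0.9 z 77.3 head err -0.06 Fx -0.2 Fy 2.5 Fz 11.9 w 0.6 tq [-0.22  0.71 -0.02] tilt [-6.0e-04  2.3e-03 -1.0e+00]
```

It now bears on the batten (force rose to 12 N). I lift off and check the batten against the earlier view.

```bash
python3 -m creep '0 0 -0.3 0 0 0 1;0 0 -1 0 0 0 1;0 0 -2.5 0 0 0 1;0 0 -3 0 0 0 1;0 0 -3 0 0 0 1' >/dev/null; python3 -m creep '0 0 -1 0 0 0 1;0 0 0 0 0 0 1;0 0 0 0 0 0 1;0 0 0 0 0 0 1;0 0 0 0 0 0 1' >/dev/null; python3 j.py; python3 - <<'E'
from h import *
from rig import r
a=cv2.imread("pics/s5.png");c=r.grab_frame("side")["color"]
b=cv2.resize(c[150:240,200:320,::-1],None,fx=6,fy=6,interpolation=cv2.INTER_CUBIC)
for n,i in(("before",a),("now",b)):
    L=cv2.createLineSegmentDetector().detect(cv2.cvtColor(i,cv2.COLOR_BGR2GRAY))[0][:,0]
    print(n,[l.round(0).tolist() for l in L if 390<max(l[0],l[2])<525 and 300<min(l[1],l[3]) and np.hypot(l[2]-l[0],l[3]-l[1])>45])
g0=pickle.load(open("side.pkl","rb"))["color"].max(2).astype(float);g=c.max(2).astype(float)
for u in(249,250,255,256):
  o=[]
  for q in(g0,g):
    p=q[165:182,u];i=np.where(p<30)[0].max();o.append(165+i+(45-p[i])/(p[i+1]-p[i]))
  print(u,np.round(o,2))
E
```

```text
t 22.63 lead x 192.4 y 0.5 z 182.6 head err -0.04 Fx 0.1 Fy 0.5 Fz 0.2 w 0.6 tq [-0.02  0.07  0.01] tilt [-3.5e-03  2.0e-04 -1.0e+00]
before [[402.0, 302.0, 472.0, 364.0], [481.0, 449.0, 418.0, 386.0]]
now [[414.0, 369.0, 352.0, 312.0], [480.0, 448.0, 418.0, 387.0]]
249 [170.09 173.41]
250 [170.61 174.36]
255 [170.92 174.37]
256 [170.37 173.5 ]
```

```bash
python3 -c "
from rig import r
print(r.job_done())"
```

```text
the job is handed in; nothing more can be done
None
```

The batten was slid about 76 mm into the tunnel and rests against the stop (peak wrist reading about 8 N while seating it). The plunger is down on it, nothing else was touched, and the job is handed in; no verdict was returned.

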